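Clear the assay bench: vials to the kit box, strips to the tray, jar to the dish

TASK

Clear up after the assay: stand the small vial in the narrow bay of the cardboard kit box and the large vial in its wide bay, stand the squat jar in the middle of the round steel dish, and lay both well strips, wells up, flat on the floor of the grey discard tray, neither on top of the other. Set each thing down rather than dropping it, keep the vials and the jar upright, and leave the tip box and the timer where they are.

Things in the scene. Friction and masses are not known exactly. Their poses are not given: they have to be found in the camera images.
- carton: Plain brown cardboard kit box without a top, outside 80 (x) x 140 (y) x 22 mm high, walls 4 mm, floor 4 mm thick; its lid is folded back flat on the bench on its +x side (3 mm thick). One 4 mm cross wall, as high as the rim, centred at y = -12 mm, splits it into two bays, both 72 mm in x: the narrow bay, 52 mm wide, centred at y = -40 mm, and the wide bay, 76 mm wide, centred at y = +28 mm. Origin at the centre of the underside, z up; fixed.
- tray: Plain light grey plastic rectangular discard tray, one open space, outside 110 (x) x 150 (y) x 15 mm high, walls and floor 3 mm. Origin at the centre of the underside, z up; fixed.
- dish: Round shallow steel dish, 88 mm across the rim, 14 mm high, wall 3 mm, floor 4 mm thick (flat inside, about 80 mm across). Origin at the centre of the underside, z up; fixed.
- small_vial: The narrower of the two amber vials: upright cylinder with blue screw cap, 24 mm diameter, 50 mm high. Loose. Origin at the centre of the underside, z up along its axis. About 35 g.
- large_vial: The wider of the two amber vials: upright cylinder with blue screw cap, 36 mm diameter (cap 35), 62 mm high. Loose. Origin at the centre of the underside, z up along its axis. About 85 g.
- jar: Squat white jar with a blue screw lid, 50 mm diameter (lid 52 mm, the top 17 mm), 45 mm high. Loose. Origin at the centre of the underside, z up along its axis. About 110 g.
- long_strip: Grey bar-shaped strip of eight dark wells, lying wells up: 80 mm long (its x), 12 mm wide (y), 16 mm high. Loose, about 25 g. Origin at the centre of the underside, z up.
- short_strip: Grey bar-shaped strip of four dark wells, lying wells up: 41 mm long (its x), 12 mm wide (y), 16 mm high. Loose, about 16 g. Origin at the centre of the underside, z up.
- tip_box: Bystander, leave alone: grey box of yellow pipette tips, 85 x 120 mm, 55 mm high, loose. Origin at the centre of the underside.
- timer: Bystander, leave alone: flat black bench timer, 70 x 70 mm, 24 mm high, loose. Origin at the centre of the underside.
Not all that is in view belongs to the job. Leave any turquoise look-alike of the large_vial alone.

How it is judged:
By the outcome, as a careful person would: the job done as asked, in the order asked, and still so for the second after the job is handed in, with the robot touching nothing.
It also fails if it takes over 128 s, if anything falls off the work surface, if the arm or the gripper's body presses on something with over 40 N, if the wrist force passes 120 N, or if a joint passes its speed limit or range.

ROBOT

A 7-joint arm with a two-finger parallel gripper is mounted at the origin on the work surface. World frame = base frame: x ahead of the robot, y to its left, z up, the work surface at z = 0. Lengths are in m, angles in rad, forces in N, time in s.
With the tool pointing down it reaches from about 0.425 to 0.8 m from the base axis. Payload 8.3 kg.
Tool frame: the origin (TCP) lies midway between the tips of the shut fingers; the grasp point (between the pads) lies 19 mm behind it (ctrl.tcp_to_grasp is the distance from the TCP to the grasp point, in m); x points along the fingers, y is the direction in which the jaws open and shut, and the axes are right-handed (so a half turn about x gives the same grasp; the last joint's range is limited). The gripper opens to 85 mm and grips with 20 to 120 N. Pads are 22 mm wide; open, the fingers measure 114 mm over their backs; the gripper's body (76 mm by 85 mm) begins 54 mm behind the grasp point. The pads swing forward as they close: fully open they stand 13 mm farther back than shut.
Start: joints at [-1.239, 0.383, 0.016, 1.37, -0.006, 1.388, -0.046], TCP at [0.24, 0.577, 0.231] pointing down, gripper open.
Joint ranges: [-2.95, 2.95], [-0.25, 2.06], [-1.52, 1.56], [0.18, 2.33], [-1.44, 4.58], [0.02, 2.06], [-3.01, 3.01]. Speed limits (rad/s): [2.39, 2.39, 3.01, 3.01, 3.14, 3.14, 3.14].

INTERFACE

Orientations are given as a 3x3 rotation matrix whose columns are the frame's x, y, z axes.
In Python, from workcell import ctrl gives the robot as it stands.
- The arm moves only by the shell command python3 -m inch 'ROWS' [OPENING] [FORCE]. ROWS is text: rows parted by semicolons, each of 6 numbers parted by spaces: the shift along the world's x, y, z in mm, then the turn, a rotation vector about the world's x, y, z in degrees. In form: x y z ax ay az; .... A call has 1 to 10 rows; each row is the pose to reach, as a shift and turn from the pose measured when the call began; what a row does not reach only later rows make up. A row lasts 1/10 s, in which the tool goes at most 50 mm and 8.59 degrees, less where a joint would pass 70% of its speed; a pose out of reach is approached as far as the arm can. A call with a gripper value outside its range is refused whole. OPENING is the opening, from -1 (shut) to 1 (fully open), set as the call begins (- or left out, the last holds). The fingers move at their own pace and stop on an object; FORCE is the grip in N (left out, the last holds). Time passes only in rows, so rows that repeat a pose let the fingers close. It gives the time, the measured TCP pose, the force and the opening at its end, in the units of the state.
- ctrl.state(): the state, without advancing time (a new reading comes with each control period).
- ctrl.get_image(name): name is "side" or "top"; returns (picture, depth): 420x560x3 uint8, blue, green, red; 420x560 float32, m along the optical axis (not along the pixel's ray), 0 where there is no reading.
- ctrl.get_calibration(name): a dict with "mtx" (3x3 intrinsics, pixels), "rvec" (rotation vector, rad) and "tvec" (3), from world to camera coordinates, as OpenCV has them. Camera axes: x right, y down, z forward; pixel columns grow to the right and rows downward; lengths in m; the calibration is good to about 2 mm. A picture is of the moment at which its call begins. get_calibration takes no time and is no camera call.
- ctrl.close_job(): hands the job in, once; it reports no verdict.
The state is a dict: "time": time; "qpos": joint angles; "qvel": joint speeds; "joint_torque": joint torques, N m; "tcp_pos": TCP position; "orientation": TCP orientation; "ft_force": force on the tool from outside, world axes, zero at the start; "wrist_torque": the same for the moment, N m; "opening": finger opening in m.
Only numpy, scipy, OpenCV 4.12 (cv2) and the standard library are available. Lean on these libraries where they do the work, as an engineer would, in place of code of your own. Each camera call takes 0.05 s, during which the arm holds its last target.

## Working session

There is one attempt and no reset: what is moved stays moved. The work goes in short steps, Python scripts to look and compute and a shell command to move; the robot and the scene stay as the last step left them, time stands still between calls to the robot, and variables do not carry over. Pictures are saved under pics/ and viewed, and the job is handed in when it is done.

```bash
ls; mkdir -p pics; cat > h.py <<'E'
import numpy as np, cv2
from workcell import ctrl
def cal(n):
    c=ctrl.get_calibration(n); R=cv2.Rodrigues(np.array(c['rvec'],float))[0]; return np.array(c['mtx'],float),R,np.array(c['tvec'],float).ravel()
def onplane(n,uv,z):
    K,R,t=cal(n); uv=np.atleast_2d(uv).astype(float)
    d=np.c_[uv,np.ones(len(uv))]@np.linalg.inv(K).T@R; o=-R.T@t
    return o+d*((z-o[2])/d[:,2])[:,None]
def proj(n,p):
    K,R,t=cal(n); q=(np.atleast_2d(p)@R.T+t)@K.T; return q[:,:2]/q[:,2:]
def cloud(n,dep):
    K,R,t=cal(n); v,u=np.mgrid[:dep.shape[0],:dep.shape[1]]
    c=np.stack([u,v,np.ones_like(u)],-1)@np.linalg.inv(K).T*dep[...,None]
    return (c-t)@R
E
python3 - <<'E'
from h import *
s=ctrl.state()
print(s)
for n in('top','side'):
    im,d=ctrl.get_image(n); cv2.imwrite(f'pics/{n}0.png',im); np.savez(f'{n}0.npz',im=im,d=d)
    K,R,t=cal(n); print(n,-R.T@t,R[2],K[0,0])
E
```

```text
pics
{'time': 0.0, 'qpos': array([-1.23891758,  0.38423471,  0.01640786,  1.37119777, -0.00631545,
        1.38820703, -0.04651338]), 'qvel': array([-0.00029629, -0.00104019, -0.00083988, -0.00045827,  0.00098836,
        0.00163355, -0.00198241]), 'joint_torque': array([ 2.59990211e-04, -6.27593637e+01,  8.44405442e-01, -3.71817827e+01,
        1.64850435e-02,  1.41164713e-02,  5.13018040e-05]), 'tcp_pos': array([0.24015726, 0.57645007, 0.23026154]), 'orientation': array([[-7.35766591e-04,  3.84588595e-01,  9.23087792e-01],
       [-1.85692717e-03,  9.23085925e-01, -3.84589297e-01],
       [-9.99998005e-01, -1.99707476e-03,  3.49772293e-05]]), 'ft_force': array([-0.57918241, -0.13339339, -0.37012596]), 'wrist_torque': array([ 0.01327001, -0.02724989, -0.01277284]), 'opening': 0.085303406949543}
top [ 0.45371311 -0.0066876   1.42647696] [ 0.05338832  0.01252902 -0.99849522] 459.47200586675564
side [ 0.33898051 -0.83696515  0.83875565] [ 0.15406987  0.73177756 -0.66390065] 424.08011820691314
```

View pics/top0.png

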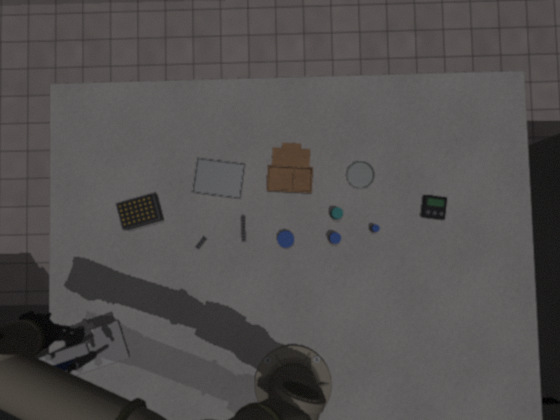

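View pics/side0.png

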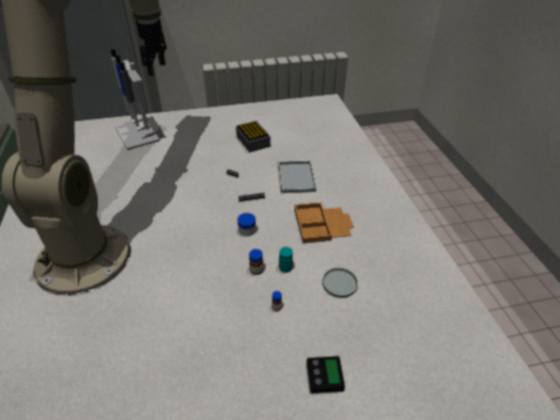

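The top picture shows the tray at (218,178), carton at (290,179) with its lid above it (toward +x), and dish at (360,174). The jar is at (286,239), long strip at (243,228), short strip at (201,242), tip box at (139,211) and timer at (434,207).

Candidates for the large vial are the blue-capped amber one at (334,238), the turquoise look-alike at (337,213), and the narrower blue-capped vial at (375,228), which is the small one. The blue cap at (286,239) is the jar. I'll check these choices in a crop.

```bash
python3 - <<'E'
from h import *
a=np.load('top0.npz')['im'][140:260,180:390]; b=np.load('side0.npz')['im'][150:320,220:370]
cv2.imwrite('pics/crop1.png',cv2.resize(np.clip(a*1.6,0,255).astype('uint8'),(798,456),interpolation=cv2.INTER_CUBIC))
cv2.imwrite('pics/crop2.png',cv2.resize(np.clip(b*1.6,0,255).astype('uint8'),None,fx=3.5,fy=3.5,interpolation=cv2.INTER_CUBIC))
E
```

```text
(no output)
```

View pics/crop1.png

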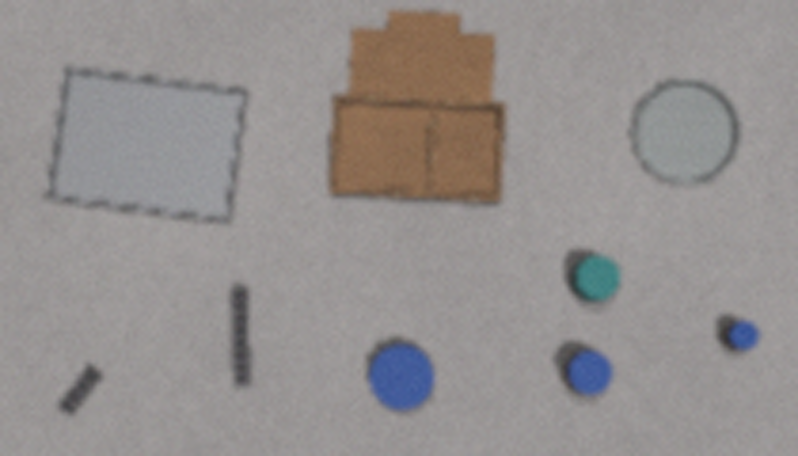

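View pics/crop2.png

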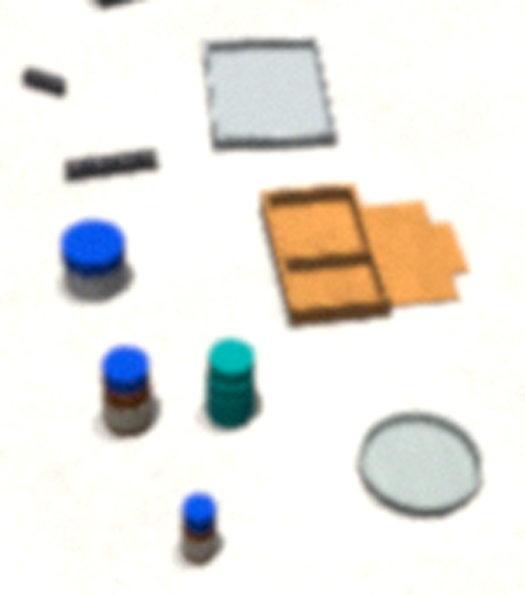

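The crops confirm the choice: the vial at (334,238) is amber with a blue cap, and (337,213) is the all-turquoise decoy. The narrow bay is on the right, toward -y. Next I measure positions.

```bash
cat > meas.py <<'E'
from h import *
def comps(m,amin=15):
    n,l,st,c=cv2.connectedComponentsWithStats(m.astype('uint8')); return [(st[i,4],c[i],l==i) for i in range(1,n) if st[i,4]>=amin]
def caps(n,im,zs):
    h=cv2.cvtColor(im,cv2.COLOR_BGR2HSV); 
    m=(h[...,0]>105)&(h[...,0]<130)&(h[...,1]>130)&(h[...,2]>50)
    for A,c,_ in comps(m):
        print(n,'blue',A,c.round(1),[ (z,(onplane(n,c,z)[0,:2]*1000).round(1)) for z in zs])
if __name__=='__main__':
    im=np.load('top0.npz')['im']; d=np.load('top0.npz')['d']; caps('top',im,[.045,.05,.062]); caps('side',np.load('side0.npz')['im'],[.036,.045,.05,.055])
    h=cv2.cvtColor(im,cv2.COLOR_BGR2HSV)
    roi=np.zeros(im.shape[:2],bool); roi[150:255,185:265]=1
    g=cv2.cvtColor(im,cv2.COLOR_BGR2GRAY)
    for A,c,l in comps((g<70)&roi,20):
        v,u=np.nonzero(l); p=onplane('top',np.c_[u,v],.016)*1000; r=cv2.minAreaRect(p[:,:2].astype('f4'))
        w=p[:,:2]-p[:,:2].mean(0); e=np.linalg.svd(w,full_matrices=False)[2][0]
        print('dark',A,c.round(1),p[:,:2].mean(0).round(1),'ang',np.degrees(np.arctan2(e[1],e[0])).round(1),np.round(r[1],1))
    m=(h[...,0]<22)&(h[...,1]>75)
    roi=np.zeros_like(m); roi[135:205,255:325]=1
    P=cloud('top',d)*1000
    for A,c,l in comps(m&roi,100):
        v,u=np.nonzero(l); p=onplane('top',np.c_[u,v],0.0)*1000; r=cv2.minAreaRect(p[:,:2].astype('f4')); print('brown',A,c,r)
    for nm,(u0,u1,v0,v1) in dict(tray=(185,252,150,205),carton=(258,322,135,202),dish=(340,382,155,195),teal=(325,348,203,224)).items():
        q=P[v0:v1,u0:u1].reshape(-1,3); print(nm,'z pct',np.percentile(q[:,2],[5,50,90,97]).round(1))
    print('tip',P[205:217,125:155,2].mean(),'table',np.median(P[260:300,400:500,2]))
E
python3 meas.py
```

```text
top blue 26 [374.9 227.8] [(0.045, array([ 464.9, -257.7])), (0.05, array([ 464.8, -256.8])), (0.062, array([ 464.7, -254.6]))]
top blue 179 [285.2 238.7] [(0.045, array([438.7,  11.7])), (0.05, array([438.7,  11.6])), (0.062, array([438.9,  11.4]))]
top blue 75 [334.5 237.5] [(0.045, array([ 438.6, -136.1])), (0.05, array([ 438.6, -135.7])), (0.062, array([ 438.8, -134.6]))]
side blue 63 [119.6  76. ] [(0.036, array([  45.5, 1044.4])), (0.045, array([  48.8, 1023.3])), (0.05, array([  50.6, 1011.6])), (0.055, array([ 52.4, 999.9]))]
side blue 223 [246.1 220.5] [(0.036, array([439.7,  12.3])), (0.045, array([438.6,   2.8])), (0.05, array([438. ,  -2.5])), (0.055, array([437.3,  -7.8]))]
side blue 126 [255.4 255. ] [(0.036, array([ 442.2, -118.8])), (0.045, array([ 441.1, -126.8])), (0.05, array([ 440.4, -131.3])), (0.055, array([ 439.8, -135.8]))]
side blue 70 [276.4 295.9] [(0.036, array([ 467.3, -253.5])), (0.045, array([ 465.9, -260.1])), (0.05, array([ 465.1, -263.7])), (0.055, array([ 464.3, -267.3]))]
dark 108 [242.8 228.1] [474.  141.7] ang -178.5 [12.3 76.8]
dark 60 [200.9 242.1] [434.  271.3] ang 140.9 [13.5 41. ]
brown 1854 [289.86893204 169.3425027 ] ((661.1734008789062, -6.8673858642578125), (138.5074920654297, 151.17745971679688), 85.69190216064453)
tray z pct [-3.4  2.6  8.  15. ]
carton z pct [-3.4  2.4  8.6 22.3]
dish z pct [-3.3  2.2  8.7 14.9]
teal z pct [-4.1  2.  63.4 66.4]
tip 58.69312722076422 table 0.7975724948595224
```

```bash
python3 - <<'E'
from h import *
im=np.load('top0.npz')['im']; 
for k,(u0,u1,v0,v1) in dict(tray=(185,252,150,205),carton=(260,320,138,200),dish=(340,382,155,195)).items():
    cv2.imwrite(f'pics/z_{k}.png',cv2.resize(np.clip(im[v0:v1,u0:u1]*1.6,0,255).astype('uint8'),None,fx=10,fy=10,interpolation=cv2.INTER_CUBIC))
E
```

```text
(no output)
```

View pics/z_tray.png

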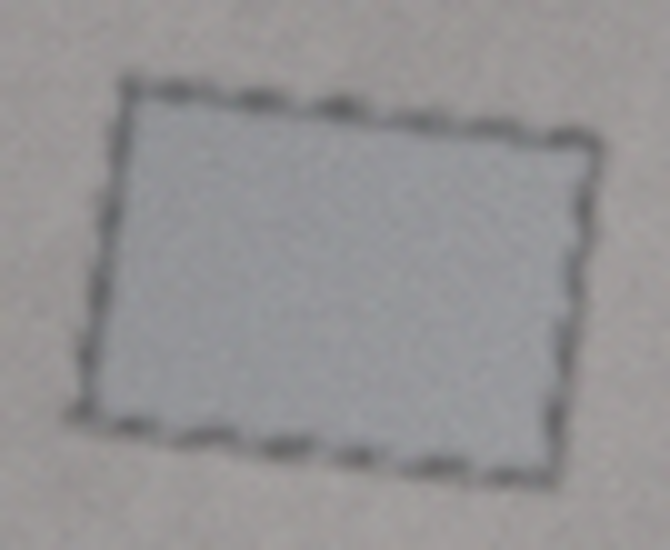

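View pics/z_carton.png

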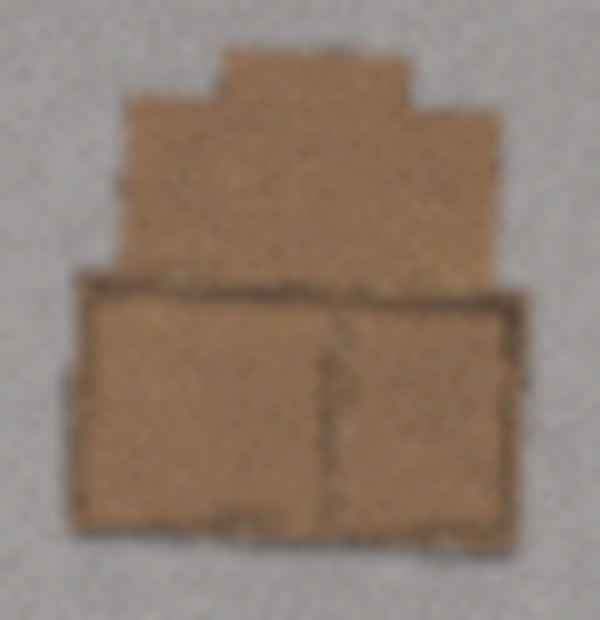

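View pics/z_dish.png

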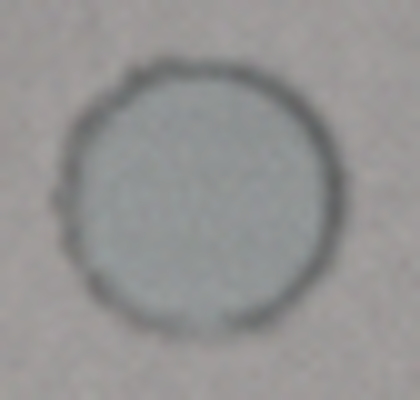

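```bash
python3 - <<'E'
from h import *
def f(name,o,c,z):
    p=(np.array(c)+.5)/10-.5+o; q=onplane('top',p,z)[:,:2]*1000; ctr=q.mean(0)
    print(name,ctr.round(1),[np.linalg.norm(q[i]-q[(i+1)%4]).round(1) for i in range(4)])
    # c: TL,TR,BR,BL ; right=-y, up=+x
    ex=(q[0]+q[1]-q[2]-q[3]); ey=(q[0]+q[3]-q[1]-q[2]); yaw=(np.degrees(np.arctan2(ex[1],ex[0])),np.degrees(np.arctan2(-ey[0],ey[1]))); print(yaw); return ctr,np.radians(np.mean(yaw))
f('tray',[185,150],[(122,75),(602,135),(558,485),(72,412)],.015)
c,y=f('carton',[260,138],[(80,275),(528,292),(518,550),(68,535)],.022)
R=np.array([[np.cos(y),-np.sin(y)],[np.sin(y),np.cos(y)]])
print('narrow',c+R@[0,-40],'wide',c+R@[0,28])
im=np.load('top0.npz')['im']; g=cv2.cvtColor(im,cv2.COLOR_BGR2GRAY).astype(int)
sub=g[150:200,335:386]; v,u=np.nonzero(sub<np.median(sub)-18); e=cv2.fitEllipse(np.c_[u+335,v+150].astype('f4')); print('dish',e,len(u),onplane('top',e[0],.012)*1000)
# side checks
side=np.load('side0.npz')['im']; h=cv2.cvtColor(side,cv2.COLOR_BGR2HSV)
g=cv2.cvtColor(side,cv2.COLOR_BGR2GRAY)
for nm,p in dict(dish=[.6,-.215,.014],tray=[.63,.215,.015],carton=[c[0]/1e3,c[1]/1e3,.022]).items(): print(nm,proj('side',[p]).round(1))
E
```

```text
tray [633.1 214.4] [np.float64(150.5), np.float64(109.5), np.float64(152.3), np.float64(105.9)]
(np.float64(-8.702813085691602), np.float64(-9.309411485267528))
carton [621.6  -5.1] [np.float64(137.9), np.float64(79.6), np.float64(138.1), np.float64(80.4)]
(np.float64(-3.8120619723216893), np.float64(-3.5083914278899546))
narrow [619.0101492  -45.03802855] wide [623.35123959  22.82326332]
dish ((359.6313171386719, 174.44107055664062), (26.192445755004883, 27.061798095703125), 84.86041259765625) 118 [[ 630.86063453 -222.32498043   12.        ]]
dish [[325.7 279.5]]
tray [[294.7 174.2]]
carton [[311.1 218.8]]
```

```bash
python3 -m inch '24 -25 0 0 0 -7.1; 48 -50 0 0 0 -14.2; 72 -75 0 0 0 -21.3; 96 -100 0 0 0 -28.4; 120 -125 0 0 0 -35.5; 144 -150 0 0 0 -42.6; 168 -175 0 0 0 -49.7; 192 -200 0 0 0 -56.8; 216 -225 0 0 0 -63.9; 240 -250 0 0 0 -71' 0.1 40
```

```text
time: 1.1
tcp_pos: [0.4808, 0.3253, 0.23]
orientation: [[-0.002, 0.998, -0.068], [-0.0, -0.068, -0.998], [-1.0, -0.002, 0.0]]
ft_force: [0.4, -0.1, -1.6]
opening: 0.0469
```

```bash
python3 -m inch '1 -40 0 0 0 0; 2 -80 0 0 0 0; 3 -120 0 0 0 0; 4 -160 0 0 0 0; 5 -200 0 0 0 0; 6 -240 0 0 0 0; 7 -280 0 0 0 0; 8 -320 -5 0 0 0; 9 -360 -10 0 0 0; 10 -395 -15 0 0 0' && python3 -m inch '-5 -35 -15 0 0 0; -10 -70 -30 0 0 0; -15 -105 -45 0 0 0; -20 -140 -60 0 0 0; -24 -170 -80 0 0 0; -26 -187 -100 0 0 0; -26 -187 -115 0 0 0; -26 -187 -115 0 0 0'
```

```text
time: 2.1
tcp_pos: [0.4902, -0.0719, 0.2148]
orientation: [[-0.002, 0.998, -0.069], [-0.0, -0.069, -0.998], [-1.0, -0.002, 0.0]]
ft_force: [-0.0, -0.4, 0.3]
opening: 0.0473
time: 2.9
tcp_pos: [0.4627, -0.2578, 0.0975]
orientation: [[-0.007, 0.998, -0.07], [0.001, -0.07, -0.998], [-1.0, -0.007, -0.001]]
ft_force: [-0.5, -0.1, 0.2]
opening: 0.0469
```

```bash
cat > look.py <<'E'
import sys
from h import *
n,tag,u0,u1,v0,v1,f=sys.argv[1],sys.argv[2],*map(int,sys.argv[3:8])
im,d=ctrl.get_image(n); np.savez(f'last_{n}.npz',im=im,d=d)
cv2.imwrite(f'pics/{tag}.png',cv2.resize(np.clip(im[v0:v1,u0:u1]*1.6,0,255).astype('uint8'),None,fx=f,fy=f,interpolation=cv2.INTER_CUBIC))
s=ctrl.state(); print((s['tcp_pos']*1000).round(1),s['opening'].round(4),s['ft_force'].round(1),s['time'])
E
python3 look.py side s1 200 360 180 330 4
```

```text
Traceback (most recent call last):
  File "look.py", line 6, in <module>
    s=ctrl.state(); print((s['tcp_pos']*1000).round(1),s['opening'].round(4),s['ft_force'].round(1),s['time'])
                                                       ^^^^^^^^^^^^^^^^^^
AttributeError: 'float' object has no attribute 'round'
```

View pics/s1.png

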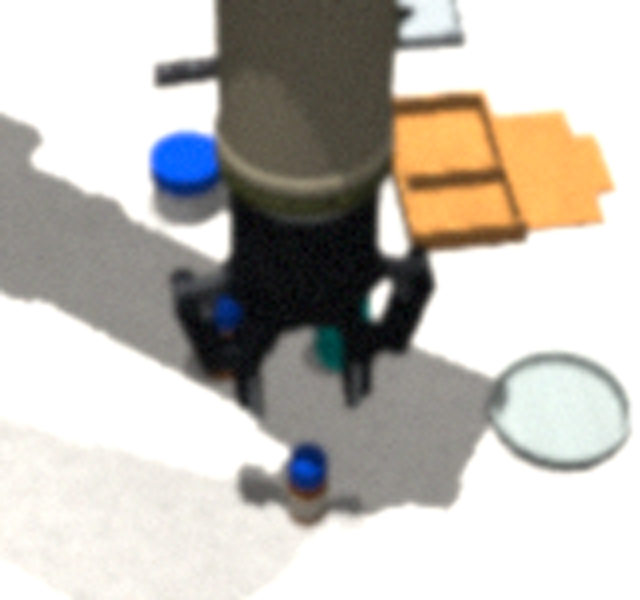

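The fingers straddle the small vial, with the tips at (255,395) and (355,395) in the crop and the vial at (307,485). I go down and grip.

```bash
sed -i "s/s\['opening'\].round(4)/round(float(s['opening']),4)/" look.py; python3 -m inch '2 1 -20 0 0 0; 2 1 -40 0 0 0; 2 1 -60 0 0 0; 2 1 -72 0 0 0; 2 1 -78 0 0 0; 2 1 -78 0 0 0; 2 1 -78 0 0 0' && python3 -m inch '0 0 0 0 0 0; 0 0 0 0 0 0; 0 0 0 0 0 0; 0 0 0 0 0 0; 0 0 0 0 0 0; 0 0 0 0 0 0' -0.9 30; python3 look.py side s2 200 360 180 330 4
```

```text
time: 3.65
tcp_pos: [0.4664, -0.2567, 0.0217]
orientation: [[-0.004, 0.998, -0.068], [0.001, -0.068, -0.998], [-1.0, -0.004, -0.0]]
ft_force: [0.0, 0.1, 0.2]
opening: 0.0469
time: 4.25
tcp_pos: [0.4671, -0.2571, 0.0227]
orientation: [[-0.002, 0.998, -0.068], [0.0, -0.068, -0.998], [-1.0, -0.002, -0.0]]
ft_force: [-0.3, 0.2, 6.0]
opening: 0.0225
[ 467.1 -257.1   22.7] 0.0226 [-0.3  0.4  7.2] 4.3
```

View pics/s2.png

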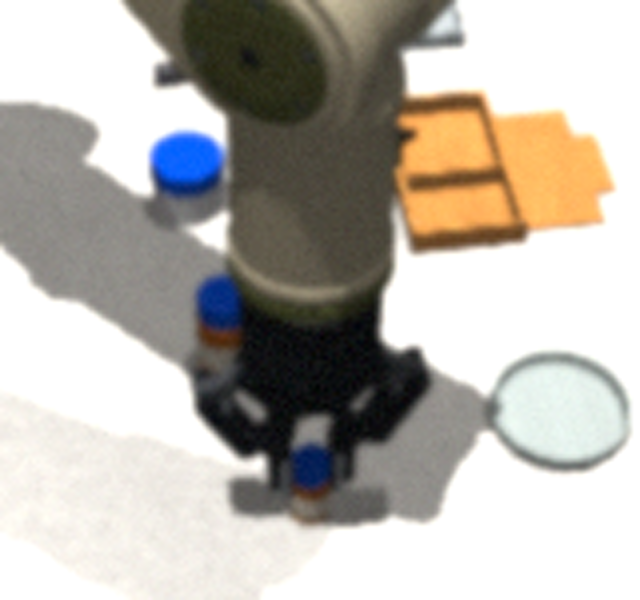

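```bash
python3 -m inch '0 0 10 0 0 0; 0 0 30 0 0 0; 0 0 60 0 0 0; 0 0 95 0 0 0; 20 25 100 0 0 0; 40 53 100 0 0 0; 60 80 100 0 0 0; 80 110 100 0 0 0; 100 138 100 0 0 0; 120 165 100 0 0 0' && python3 -m inch '15 22 0 0 0 0; 28 40 -5 0 0 0; 32 47 -10 0 0 0; 32 47 -25 0 0 0; 32 47 -40 0 0 0; 32 47 -45 0 0 0; 32 47 -45 0 0 0'; python3 look.py side s3 260 400 160 290 5;  python3 look.py top t3 240 360 120 220 6
```

```text
time: 5.3
tcp_pos: [0.5878, -0.0907, 0.1235]
orientation: [[-0.002, 0.998, -0.068], [0.0, -0.068, -0.998], [-1.0, -0.002, -0.0]]
ft_force: [-0.3, 0.2, -0.3]
opening: 0.0224
time: 6.0
tcp_pos: [0.6183, -0.0452, 0.0769]
orientation: [[-0.004, 0.998, -0.07], [-0.0, -0.07, -0.998], [-1.0, -0.004, 0.0]]
ft_force: [0.2, -0.4, -0.5]
opening: 0.0227
[619.  -44.9  77.9] 0.0228 [-0.7 -0.8  0.1] 6.05
[619.6 -44.7  78.6] 0.0222 [ 1.5 -0.2  0.1] 6.1
```

View pics/s3.png

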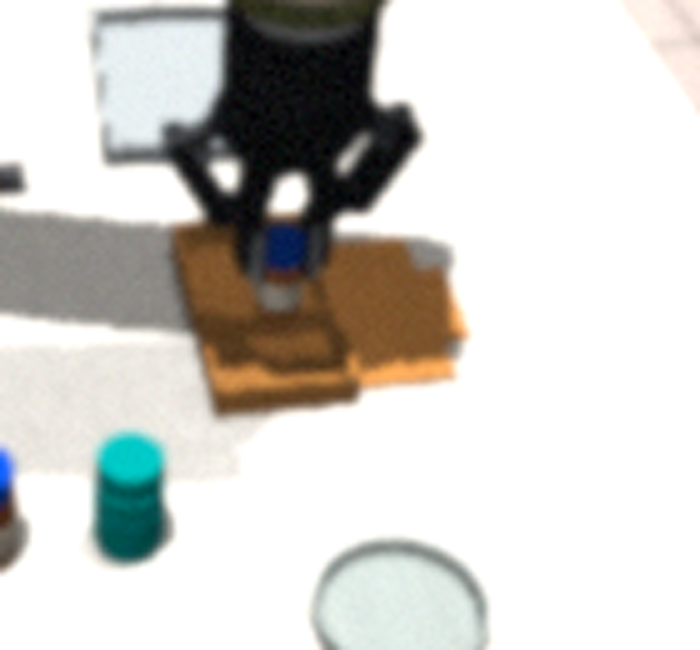

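View pics/t3.png

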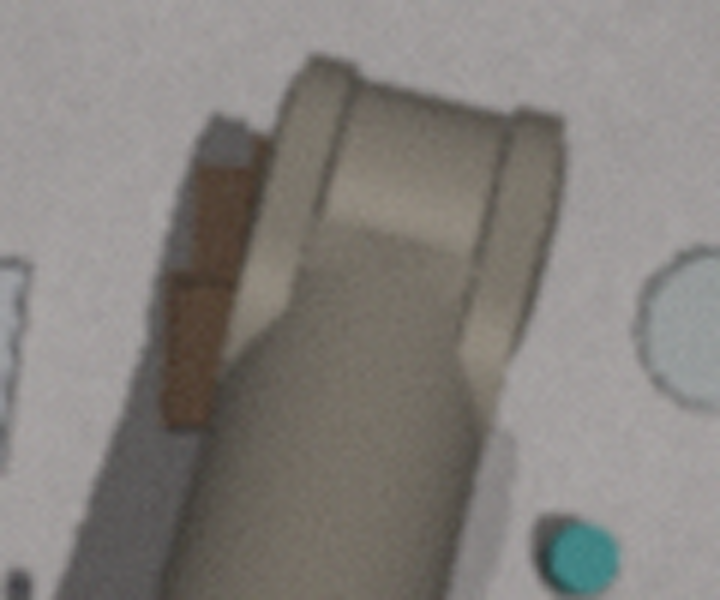

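```bash
python3 -c "
from h import *
print(proj('side',[[.619,-.045,.0555],[.619,-.045,.004],[.6216,-.0051,.022]]))"; python3 -m inch '0 0 -10 0 0 0; 0 0 -20 0 0 0; 0 0 -30 0 0 0; 0 0 -38 0 0 0; 0 0 -43 0 0 0; 0 0 -46 0 0 0; 0 0 -48 0 0 0; 0 0 -50 0 0 0; 0 0 -50 0 0 0'
```

```text
[[314.87592684 219.76817982]
 [313.7382503  233.29591344]
 [311.07142326 218.81912703]]
time: 7.0
tcp_pos: [0.6196, -0.0447, 0.0286]
orientation: [[-0.001, 0.998, -0.07], [0.0, -0.07, -0.998], [-1.0, -0.001, 0.0]]
ft_force: [0.6, -1.1, -0.6]
opening: 0.0224
```

```bash
python3 -m inch '0 0 -1 0 0 0; 0 0 -1.5 0 0 0; 0 0 -2 0 0 0; 0 0 -2 0 0 0'; python3 look.py side s4 260 400 160 290 5
```

```text
time: 7.4
tcp_pos: [0.6198, -0.0447, 0.0268]
orientation: [[-0.001, 0.998, -0.07], [0.0, -0.07, -0.998], [-1.0, -0.001, -0.0]]
ft_force: [-0.5, -0.2, 1.0]
opening: 0.0224
[619.7 -44.7  26.8] 0.0224 [-0.8 -0.1  0.9] 7.45
```

View pics/s4.png

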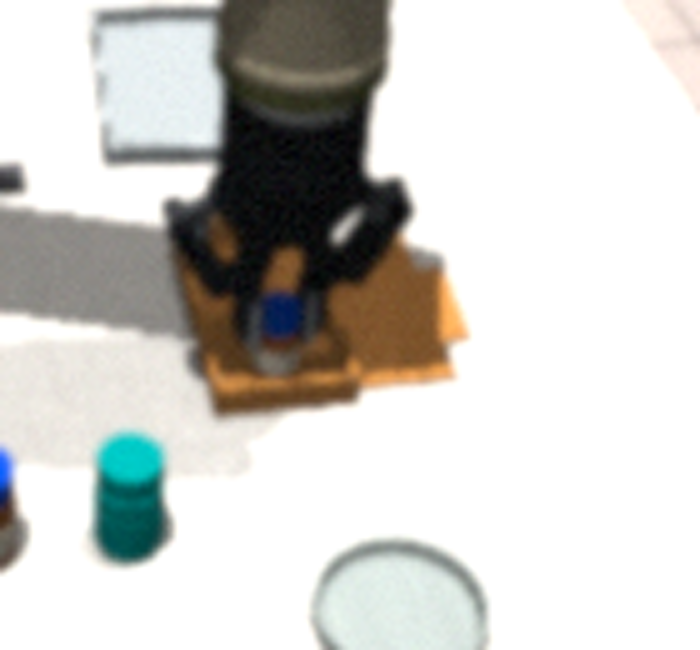

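The vial at crop (280,345) stands in the near, narrow bay with light floor contact. I release it and lift.

```bash
python3 -m inch '0 0 -0.5 0 0 0; 0 0 -0.5 0 0 0' && python3 -m inch '0 0 0 0 0 0; 0 0 0 0 0 0; 0 0 0 0 0 0; 0 0 0 0 0 0' -0.2 && python3 -m inch '0 0 10 0 0 0; 0 0 30 0 0 0; 0 0 60 0 0 0; 0 0 100 0 0 0; -25 -15 110 0 0 0; -60 -30 110 0 0 0; -100 -50 110 0 0 0; -140 -70 110 0 0 0; -170 -85 110 0 0 0; -180 -90 105 0 0 0' 0.35; python3 look.py side s5 200 360 160 290 5
```

```text
time: 7.65
tcp_pos: [0.6198, -0.0447, 0.0268]
orientation: [[-0.001, 0.998, -0.07], [0.0, -0.07, -0.998], [-1.0, -0.001, -0.0]]
ft_force: [-2.4, 0.3, 4.9]
opening: 0.0221
time: 8.05
tcp_pos: [0.6197, -0.0447, 0.0266]
orientation: [[-0.001, 0.998, -0.07], [0.0, -0.07, -0.998], [-1.0, -0.001, -0.0]]
ft_force: [-0.2, -0.5, -0.3]
opening: 0.0342
time: 9.05
tcp_pos: [0.4373, -0.1368, 0.1325]
orientation: [[0.0, 0.997, -0.074], [0.002, -0.074, -0.997], [-1.0, 0.0, -0.002]]
ft_force: [0.4, 0.1, -0.1]
opening: 0.0575
[ 436.9 -136.6  131.6] 0.0575 [-1.3 -0.5 -1.6] 9.1
```

View pics/s5.png

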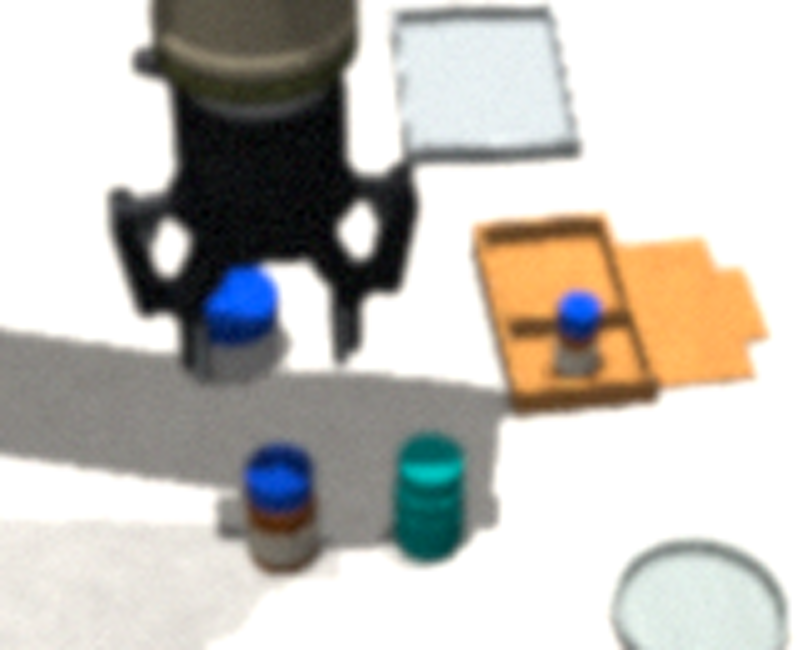

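The small vial stands upright in the narrow bay at crop (578,330), and the gripper is over the large amber vial at (280,505). I descend and grip.

```bash
python3 -m inch '2 2 -25 0 0 0; 2 2 -50 0 0 0; 2 2 -75 0 0 0; 2 2 -95 0 0 0; 2 2 -103 0 0 0; 2 2 -106 0 0 0; 2 2 -106 0 0 0' && python3 -m inch '0 0 0 0 0 0; 0 0 0 0 0 0; 0 0 0 0 0 0; 0 0 0 0 0 0; 0 0 0 0 0 0; 0 0 0 0 0 0' -0.6 40; python3 look.py side s6 200 360 160 290 5
```

```text
time: 9.8
tcp_pos: [0.4396, -0.1346, 0.0259]
orientation: [[-0.001, 0.997, -0.073], [0.002, -0.073, -0.997], [-1.0, -0.001, -0.002]]
ft_force: [0.6, 1.2, -0.1]
opening: 0.0572
time: 10.4
tcp_pos: [0.4406, -0.1346, 0.0271]
orientation: [[0.002, 0.997, -0.073], [0.002, -0.073, -0.997], [-1.0, 0.002, -0.002]]
ft_force: [-0.3, 0.5, 5.7]
opening: 0.0343
[ 440.6 -134.6   27.1] 0.0343 [-0.8  0.1  6.2] 10.45
```

View pics/s6.png

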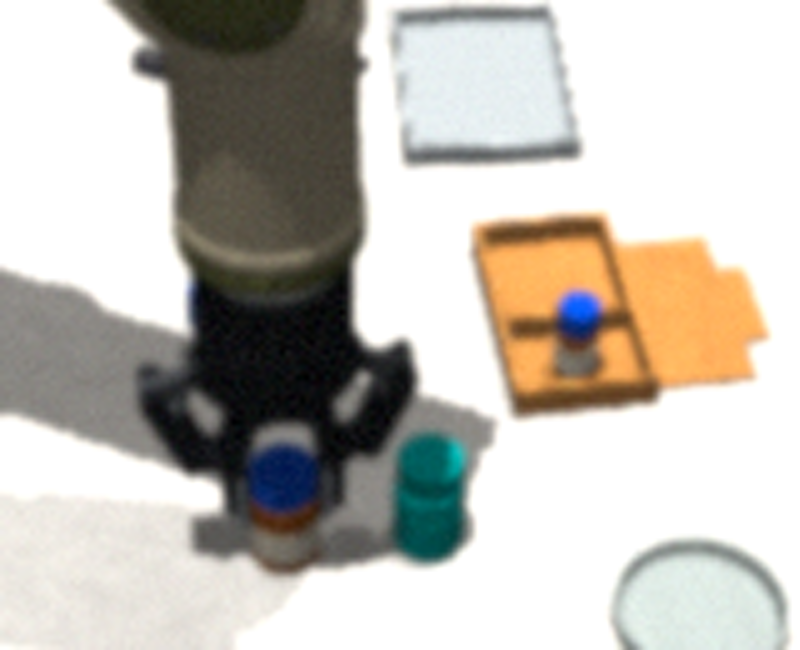

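```bash
python3 -m inch '0 0 10 0 0 0; 0 0 30 0 0 0; 0 0 60 0 0 0; 0 0 90 0 0 0; 20 20 95 0 0 0; 45 42 95 0 0 0; 75 66 95 0 0 0; 105 92 95 0 0 0; 135 117 95 0 0 0; 160 138 95 0 0 0' && python3 -m inch '14 13 0 0 0 0; 22 19 -5 0 0 0; 22 19 -15 0 0 0; 22 19 -30 0 0 0; 22 19 -40 0 0 0; 22 19 -45 0 0 0; 22 19 -45 0 0 0'; python3 look.py side s7 250 390 150 280 5
```

```text
time: 11.45
tcp_pos: [0.6022, 0.0055, 0.1231]
orientation: [[0.003, 0.997, -0.072], [0.002, -0.072, -0.997], [-1.0, 0.003, -0.003]]
ft_force: [-0.5, -0.9, 0.2]
opening: 0.0344
time: 12.15
tcp_pos: [0.6231, 0.0238, 0.0771]
orientation: [[0.001, 0.997, -0.073], [0.002, -0.073, -0.997], [-1.0, 0.001, -0.002]]
ft_force: [-0.4, 0.8, -1.0]
opening: 0.0342
[623.7  24.   77.9] 0.0343 [-0.4  0.7 -1. ] 12.2
```

View pics/s7.png

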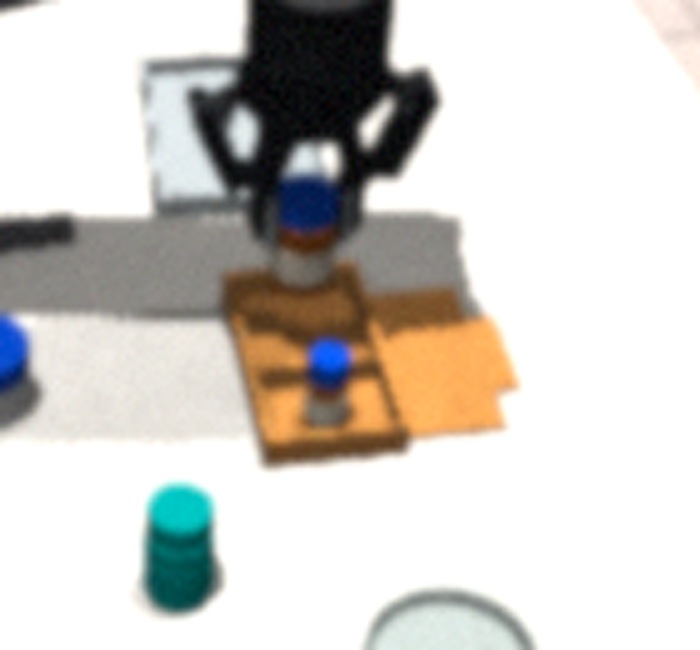

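The large vial hangs upright above the wide bay at crop (305,235). I lower it gently.

```bash
python3 -m inch '0 -1 -12 0 0 0; 0 -1 -24 0 0 0; 0 -1 -33 0 0 0; 0 -1 -39 0 0 0; 0 -1 -43 0 0 0; 0 -1 -45 0 0 0; 0 -1 -46 0 0 0; 0 -1 -46.5 0 0 0; 0 -1 -47 0 0 0; 0 -1 -47 0 0 0'
```

```text
time: 13.2
tcp_pos: [0.624, 0.023, 0.0312]
orientation: [[0.003, 0.997, -0.072], [0.002, -0.072, -0.997], [-1.0, 0.002, -0.003]]
ft_force: [-1.1, -0.0, -0.3]
opening: 0.0343
```

```bash
python3 -m inch '0 0 -0.7 0 0 0; 0 0 -1.2 0 0 0; 0 0 -1.2 0 0 0'
```

```text
time: 13.5
tcp_pos: [0.6241, 0.023, 0.0312]
orientation: [[0.003, 0.997, -0.073], [0.003, -0.073, -0.997], [-1.0, 0.003, -0.003]]
ft_force: [-5.4, 0.0, 9.5]
opening: 0.0346
```

```bash
python3 -m inch '0 0 0 0 0 0; 0 0 0 0 0 0; 0 0 0 0 0 0; 0 0 0 0 0 0' 0.1 && python3 -m inch '0 0 10 0 0 0; 0 0 30 0 0 0; 0 0 60 0 0 0; -10 0 95 0 0 0; -40 -2 100 0 0 0; -75 -4 100 0 0 0; -110 -7 100 0 0 0; -145 -9 100 0 0 0; -175 -11 98 0 0 0; -185 -11 95 0 0 0'  0.1 && python3 -m inch '0 0 0 0 0 0; 0 0 0 0 0 0' 0.75; python3 look.py side s8 200 360 160 290 5
```

```text
time: 13.9
tcp_pos: [0.624, 0.023, 0.031]
orientation: [[0.003, 0.997, -0.073], [0.003, -0.073, -0.997], [-1.0, 0.003, -0.003]]
ft_force: [1.4, -0.2, 0.4]
opening: 0.0469
time: 14.9
tcp_pos: [0.4367, 0.0117, 0.1263]
orientation: [[0.002, 0.997, -0.073], [0.005, -0.073, -0.997], [-1.0, 0.002, -0.005]]
ft_force: [-0.1, -0.6, 0.1]
opening: 0.0468
time: 15.1
tcp_pos: [0.4376, 0.0118, 0.127]
orientation: [[0.004, 0.997, -0.073], [0.006, -0.073, -0.997], [-1.0, 0.003, -0.006]]
ft_force: [0.1, -0.6, 0.0]
opening: 0.0738
[438.   11.7 126.9] 0.0748 [ 0.4 -0.1 -0.1] 15.15
```

View pics/s8.png

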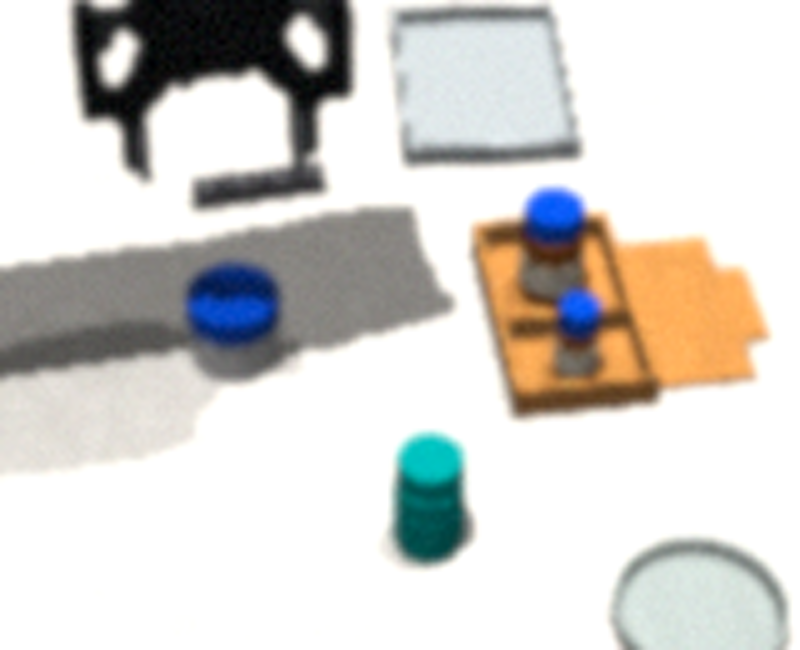

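Both vials stand upright in their bays at crop (553,245) and (578,330), and the gripper is over the jar at (232,320). I descend and grip.

```bash
python3 -m inch '1 0 -25 0 0 0; 1 0 -50 0 0 0; 1 0 -75 0 0 0; 1 0 -95 0 0 0; 1 0 -107 0 0 0; 1 0 -112 0 0 0; 1 0 -114 0 0 0; 1 0 -114 0 0 0' && python3 -m inch '0 0 0 0 0 0; 0 0 0 0 0 0; 0 0 0 0 0 0; 0 0 0 0 0 0; 0 0 0 0 0 0; 0 0 0 0 0 0' -0.2 50; python3 look.py side s9 200 360 160 290 5
```

```text
time: 15.95
tcp_pos: [0.4397, 0.0117, 0.0134]
orientation: [[0.005, 0.997, -0.073], [0.005, -0.073, -0.997], [-1.0, 0.004, -0.005]]
ft_force: [0.5, 0.9, -0.1]
opening: 0.0747
time: 16.55
tcp_pos: [0.4405, 0.0119, 0.0145]
orientation: [[0.006, 0.997, -0.073], [0.006, -0.073, -0.997], [-1.0, 0.006, -0.006]]
ft_force: [-2.1, 0.1, 8.3]
opening: 0.0513
[440.5  11.8  14.5] 0.0503 [-0.9 -1.3  6.9] 16.6
```

View pics/s9.png

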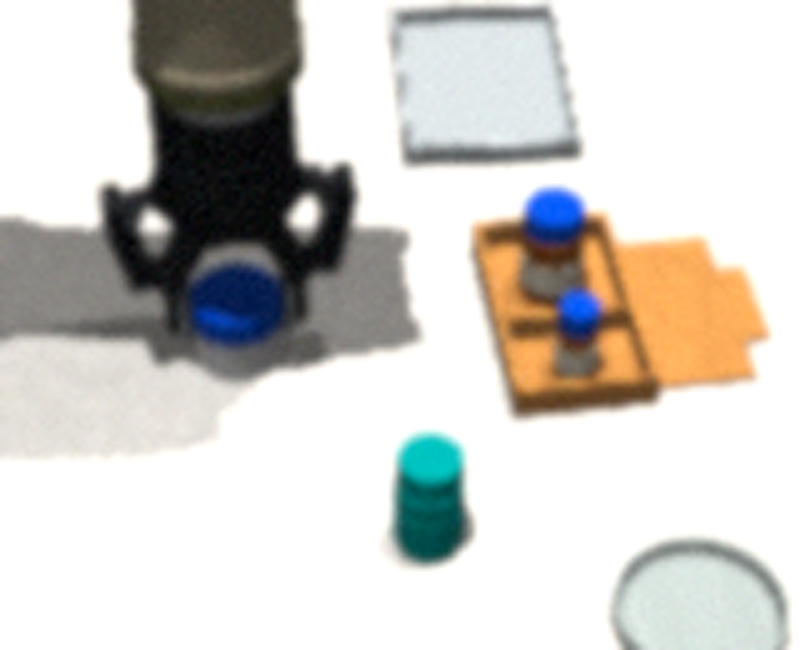

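```bash
python3 -m inch '0 0 10 0 0 0; 0 0 30 0 0 0; 0 0 60 0 0 0; 0 0 95 0 0 0; 15 -20 115 0 0 0; 37 -46 120 0 0 0; 62 -76 120 0 0 0; 87 -106 120 0 0 0; 112 -138 120 0 0 0; 137 -170 120 0 0 0' && python3 -m inch '23 -28 -5 0 0 0; 45 -55 -20 0 0 0; 53 -64 -40 0 0 0; 53 -64 -60 0 0 0; 53 -64 -70 0 0 0; 53 -64 -70 0 0 0'; python3 look.py side s10 270 410 200 330 5; python3 - <<'E'
from h import *
g=cv2.cvtColor(np.load('side0.npz')['im'],cv2.COLOR_BGR2GRAY).astype(int)[262:303,315:366]
v,u=np.nonzero(g<np.median(g[0])-25); h=cv2.convexHull(np.c_[u+315,v+262].astype('f4'))
e=cv2.fitEllipse(h); print(e, onplane('side',e[0],.007)*1000)
K=proj('side',[[.6309,-.2223,.014],[.6309,-.2223,0.]]);print(K)
E
```

```text
time: 17.6
tcp_pos: [0.5786, -0.159, 0.1354]
orientation: [[0.007, 0.997, -0.072], [0.006, -0.072, -0.997], [-1.0, 0.007, -0.007]]
ft_force: [0.0, -0.6, -0.1]
opening: 0.0506
time: 18.2
tcp_pos: [0.6307, -0.222, 0.0644]
orientation: [[0.005, 0.997, -0.072], [0.007, -0.072, -0.997], [-1.0, 0.004, -0.007]]
ft_force: [-0.2, 1.1, -0.6]
opening: 0.0508
[ 631.4 -222.2   65.7] 0.0508 [ 0.7  0.2 -0.7] 18.25
((339.5607604980469, 282.6656799316406), (31.505704879760742, 37.029056549072266), 103.6151351928711) [[ 632.47939258 -226.42517508    7.        ]]
[[338.69117639 279.67217686]
 [338.13458181 283.25817407]]
```

View pics/s10.png

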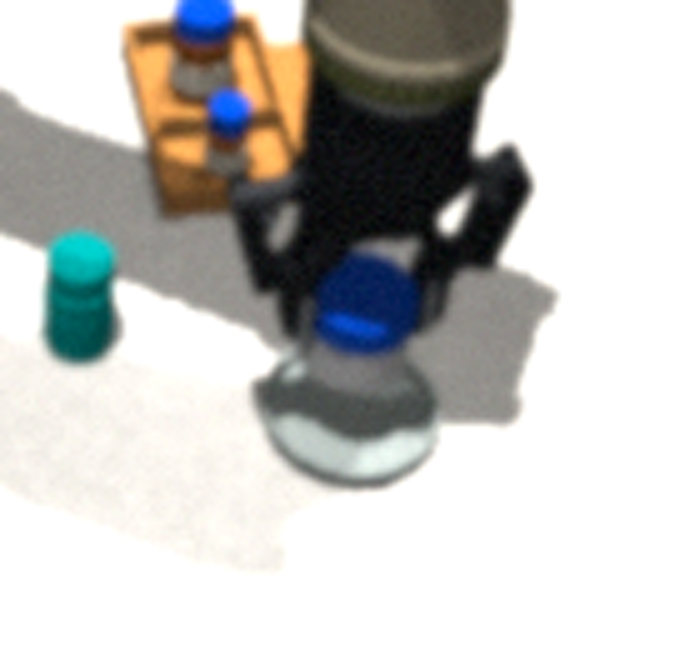

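```bash
python3 -m inch '0 -1 -12 0 0 0; 0 -1 -24 0 0 0; 0 -1 -33 0 0 0; 0 -1 -39 0 0 0; 0 -1 -43 0 0 0; 0 -1 -45 0 0 0; 0 -1 -46 0 0 0; 0 -1 -47 0 0 0; 0 -1 -48 0 0 0; 0 -1 -48 0 0 0'; python3 look.py side s11 270 410 200 330 5
```

```text
time: 19.25
tcp_pos: [0.6317, -0.2234, 0.0186]
orientation: [[0.007, 0.997, -0.072], [0.007, -0.072, -0.997], [-1.0, 0.007, -0.007]]
ft_force: [-1.7, 0.4, 5.1]
opening: 0.0504
[ 631.7 -223.4   18.6] 0.0506 [-2.4  0.9  5.3] 19.3
```

View pics/s11.png

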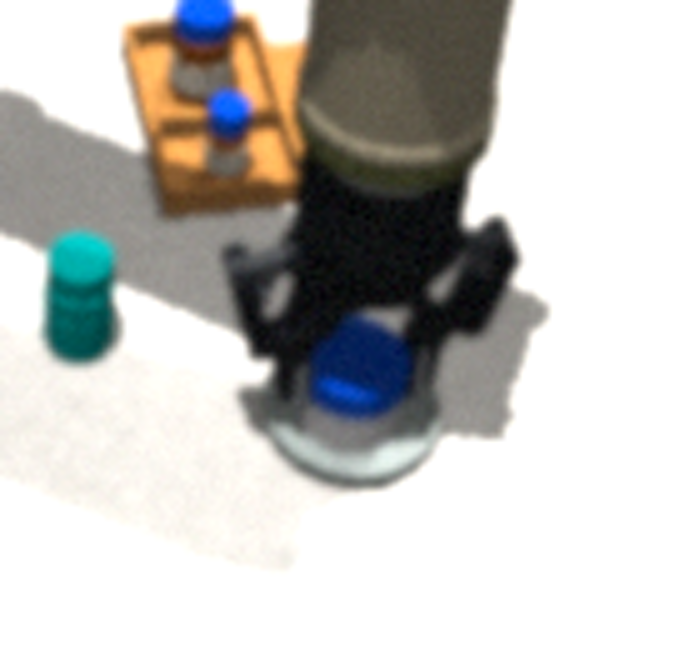

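```bash
python3 -m inch '0 0 0 0 0 0; 0 0 0 0 0 0; 0 0 0 0 0 0; 0 0 0 0 0 0' 0.7 && python3 -m inch '0 0 10 0 0 0; 0 0 30 0 0 0; 0 0 60 0 0 0; 0 0 100 0 0 0; -10 20 140 0 0 0; -20 55 150 0 0 0; -30 95 150 0 0 0; -40 135 150 0 0 0; -50 175 150 0 0 0; -60 215 150 0 0 0' - && python3 -m inch '-10 37 0 0 0 8; -20 74 0 0 0 16; -30 111 0 0 0 24; -40 148 0 0 0 32; -50 185 0 0 0 40; -60 222 0 0 0 48; -70 259 0 0 0 56; -80 293 0 0 0 64; -90 327 0 0 0 72; -95 350 0 0 0 80' -0.3; python3 look.py top t12 240 400 120 240 5;python3 look.py side s12 260 400 160 300 4; cp last_top.npz t12.npz
```

```text
time: 19.7
tcp_pos: [0.6317, -0.2234, 0.0185]
orientation: [[0.007, 0.997, -0.072], [0.006, -0.072, -0.997], [-1.0, 0.007, -0.007]]
ft_force: [0.3, 0.5, -0.2]
opening: 0.0732
time: 20.7
tcp_pos: [0.5712, -0.007, 0.1693]
orientation: [[0.008, 0.997, -0.072], [0.007, -0.072, -0.997], [-1.0, 0.008, -0.008]]
ft_force: [-0.3, 0.6, -0.1]
opening: 0.0726
time: 21.7
tcp_pos: [0.4748, 0.3459, 0.1701]
orientation: [[-0.005, 0.236, 0.972], [0.01, 0.972, -0.236], [-1.0, 0.009, -0.008]]
ft_force: [0.1, -0.9, 0.1]
opening: 0.0301
[473.3 349.8 169.9] 0.0297 [-2.2  3.3  0.1] 21.75
[474.2 347.4 169.8] 0.03 [-1.   0.3 -0.3] 21.8
```

View pics/t12.png

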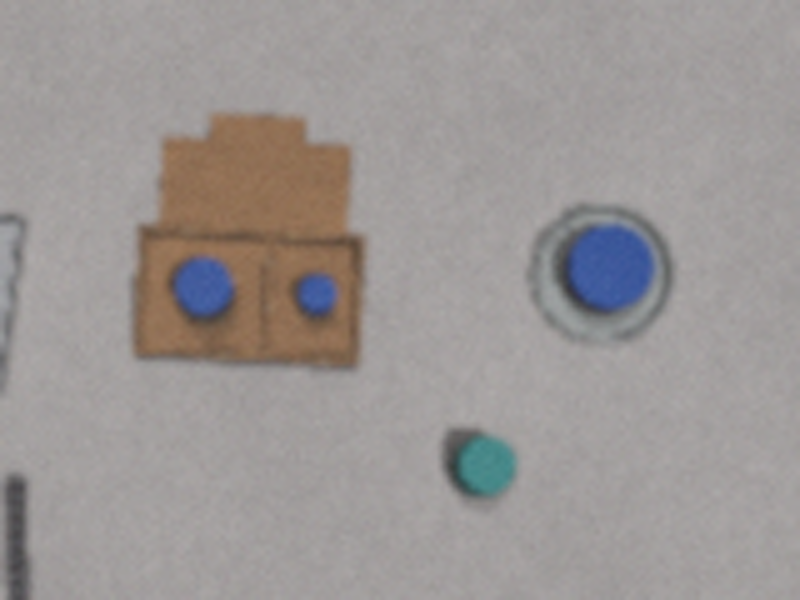

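View pics/s12.png

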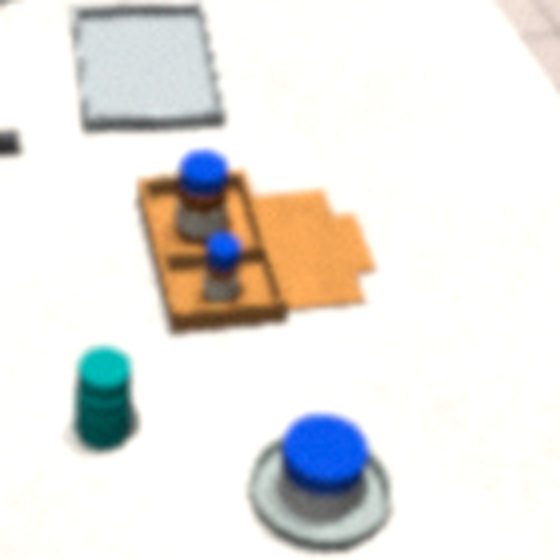

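```bash
python3 -c "
from meas import *
caps('top',np.load('t12.npz')['im'],[.049,.054,.066])
caps('side',np.load('last_side.npz')['im'],[.042,.049])
print(proj('side',[[.6317,-.2234,.049],[.6309,-.2223,.049]]))"
```

```text
top blue 195 [361.4 173. ] [(0.049, array([ 630.4, -222.2])), (0.054, array([ 629.8, -221.4])), (0.066, array([ 628.2, -219.5]))]
top blue 73 [280.2 177.1] [(0.049, array([624.2,  22.3])), (0.054, array([623.6,  22.2])), (0.066, array([622.1,  21.9]))]
top blue 27 [302.9 178.4] [(0.049, array([618.6, -45.9])), (0.054, array([618. , -45.8])), (0.066, array([616.5, -45.5]))]
top blue 16 [ 53.8 372.7] [(0.049, array([ 58.3, 707.6])), (0.054, array([ 59.7, 705. ])), (0.066, array([ 63.2, 698.8]))]
side blue 59 [119.6  75.9] [(0.042, array([  47.6, 1031.4])), (0.049, array([  50.1, 1015. ]))]
side blue 91 [310.4 202.7] [(0.042, array([631.2,  40.2])), (0.049, array([628.7,  32.5]))]
side blue 57 [315.1 222. ] [(0.042, array([622. , -40.1])), (0.049, array([619.5, -47.1]))]
side blue 326 [340.6 273.2] [(0.042, array([ 631.8, -225.4])), (0.049, array([ 629.3, -230.8]))]
[[340.59297701 270.71319952]
 [340.12708137 270.42100658]]
```

Jar at (630.4,-222.2) mm against the dish centre at (630.9,-222.3): centred. In the top crop both vials sit inside their bays. Next is the long strip.

```bash
python3 -m inch '0 -36 -10 -0.6 -0.3 3; 0 -72 -20 -0.6 -0.3 6; 0 -108 -30 -0.6 -0.3 9; 0 -144 -45 -0.6 -0.3 12; 0 -175 -65 -0.6 -0.3 15; 0 -198 -85 -0.6 -0.3 15.2; 0 -206 -110 -0.6 -0.3 15.2; 0 -206 -110 -0.6 -0.3 15.2; 0 -206 -110 -0.6 -0.3 15.2' -0.3 30; python3 look.py side s13 200 340 130 250 5
```

```text
time: 22.7
tcp_pos: [0.4744, 0.1411, 0.0605]
orientation: [[-0.002, -0.027, 1.0], [-0.001, 1.0, 0.027], [-1.0, -0.001, -0.002]]
ft_force: [0.4, -0.2, 0.1]
opening: 0.0305
[474.9 141.9  61. ] 0.0299 [ 0.5 -0.8  0.1] 22.75
```

View pics/s13.png

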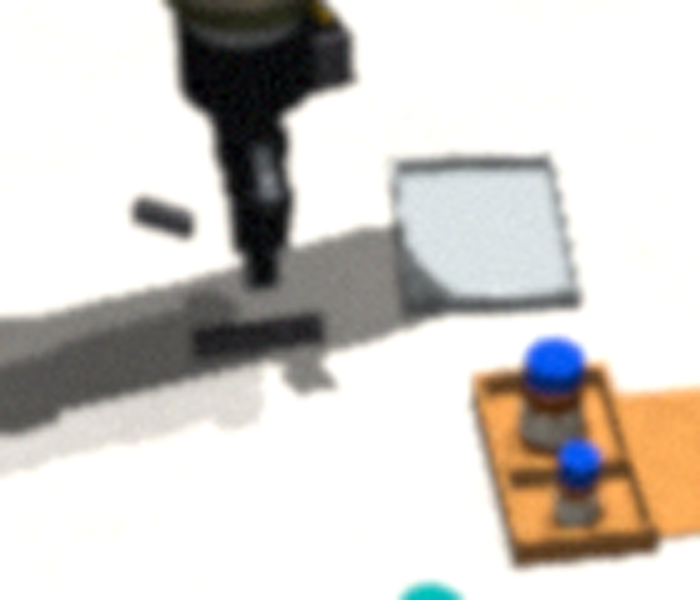

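The gripper at crop (262,280) is aligned over the long strip at (258,335). I descend and grip.

```bash
python3 -m inch '-0.5 0 -15 0 0 0; -0.5 0 -30 0 0 0; -0.5 0 -42 0 0 0; -0.5 0 -50 0 0 0; -0.5 0 -54 0 0 0; -0.5 0 -56 0 0 0; -0.5 0 -56 0 0 0' && python3 -m inch '0 0 0 0 0 0; 0 0 0 0 0 0; 0 0 0 0 0 0; 0 0 0 0 0 0; 0 0 0 0 0 0; 0 0 0 0 0 0' -1 30; python3 look.py side s14 200 340 130 250 5
```

```text
time: 23.45
tcp_pos: [0.4746, 0.142, 0.0052]
orientation: [[-0.001, -0.029, 1.0], [0.0, 1.0, 0.029], [-1.0, 0.0, -0.001]]
ft_force: [0.2, -0.4, 0.3]
opening: 0.0296
time: 24.05
tcp_pos: [0.4751, 0.1422, 0.0057]
orientation: [[0.0, -0.028, 1.0], [0.001, 1.0, 0.028], [-1.0, 0.001, 0.0]]
ft_force: [-0.8, 0.6, 5.9]
opening: 0.0109
[475.  142.2   5.7] 0.0111 [-0.4  0.3  6.5] 24.1
```

View pics/s14.png

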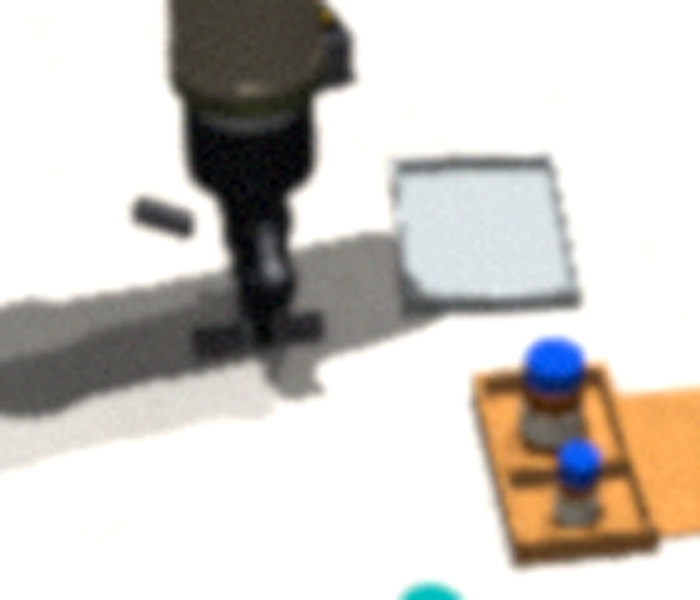

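```bash
python3 -m inch '0 0 8 0 0 0; 0 0 25 0 0 0; 0 0 45 0 0 0; 20 5 60 0 0 -2; 50 13 65 0 0 -4; 80 21 65 0 0 -6; 110 29 65 0 0 -8; 140 37 60 0 0 -10; 154 40.5 50 0 0 -10.5; 154 40.5 40 0 0 -10.5' && python3 -m inch '0 0 0 0 0 0; 0 0 0 0 0 0'; python3 look.py side s15 230 350 130 230 6
```

```text
time: 25.1
tcp_pos: [0.6304, 0.183, 0.0452]
orientation: [[0.001, 0.154, 0.988], [0.0, 0.988, -0.154], [-1.0, 0.0, 0.001]]
ft_force: [0.3, -1.0, -0.8]
opening: 0.011
time: 25.3
tcp_pos: [0.6293, 0.1826, 0.045]
orientation: [[-0.0, 0.154, 0.988], [-0.0, 0.988, -0.154], [-1.0, -0.0, -0.0]]
ft_force: [0.1, -0.0, 0.6]
opening: 0.0109
[629.7 182.8  45.6] 0.0109 [-0.3 -0.5  0.5] 25.35
```

View pics/s15.png

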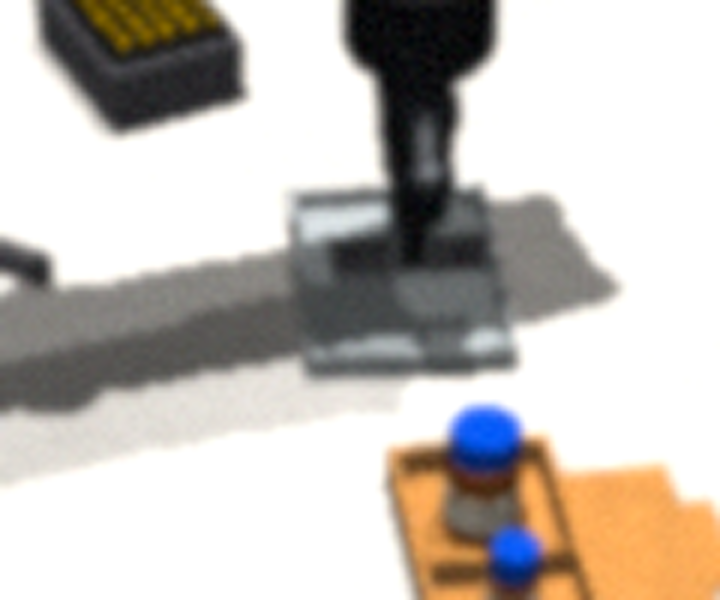

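The long strip hangs level over the tray at crop (410,250), parallel to its sides. I lower it.

```bash
python3 -m inch '0 0 -10 0 0 0; 0 0 -20 0 0 0; 0 0 -28 0 0 0; 0 0 -32 0 0 0; 0 0 -34 0 0 0; 0 0 -35 0 0 0; 0 0 -36 0 0 0; 0 0 -37 0 0 0; 0 0 -37.5 0 0 0; 0 0 -37.5 0 0 0'
```

```text
time: 26.35
tcp_pos: [0.63, 0.1828, 0.0088]
orientation: [[0.002, 0.154, 0.988], [0.0, 0.988, -0.154], [-1.0, 0.001, 0.001]]
ft_force: [-1.6, 0.2, 4.9]
opening: 0.0108
```

```bash
python3 -m inch '0 0 0 0 0 0; 0 0 0 0 0 0; 0 0 0 0 0 0; 0 0 0 0 0 0' -0.42 && python3 -m inch '0 0 10 0 0 0; 0 0 30 0 0 0; 0 0 55 0 0 0; -15 8 75 0 0 0; -45 21 80 0 0 -5; -80 36 80 0 0 -10; -115 52 80 0 0 -16; -150 68 75 0 0 -22; -180 81 65 0 0 -28; -196 88 55 0 0 -30' -  && python3 -m inch '0 0 0 0 0 0; 0 0 0 0 0 0' -0.3; python3 look.py side s16 200 340 130 250 5
```

```text
time: 26.75
tcp_pos: [0.6299, 0.1828, 0.0086]
orientation: [[0.001, 0.154, 0.988], [0.0, 0.988, -0.154], [-1.0, 0.001, 0.001]]
ft_force: [0.6, -0.3, 0.1]
opening: 0.0241
time: 27.75
tcp_pos: [0.4314, 0.2728, 0.0641]
orientation: [[0.001, 0.628, 0.778], [0.001, 0.778, -0.628], [-1.0, 0.002, -0.0]]
ft_force: [-0.2, 0.5, 0.3]
opening: 0.0248
time: 27.95
tcp_pos: [0.4318, 0.2731, 0.065]
orientation: [[0.002, 0.627, 0.779], [0.002, 0.779, -0.627], [-1.0, 0.003, -0.0]]
ft_force: [0.7, -1.0, 1.0]
opening: 0.0298
[432.8 272.6  65.2] 0.0298 [0.9 0.4 0.1] 28.0
```

View pics/s16.png

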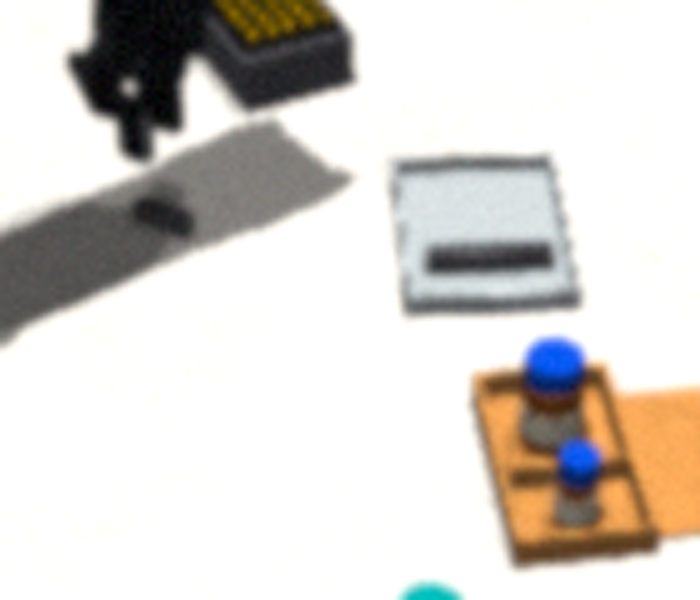

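```bash
python3 - <<'E'
from meas import *
for f in('side0.npz',):
    im=np.load(f)['im']; g=cv2.cvtColor(im,cv2.COLOR_BGR2GRAY); m=np.zeros_like(g,bool); m[160:185,220:245]=1
    for A,c,l in comps((g<90)&m,15): print(A,c,onplane('side',c,.008)*1000)
    m[:]=0; m[188:205,235:270]=1
    for A,c,l in comps((g<90)&m,15): print('long',A,c,onplane('side',c,.008)*1000)
E
```

```text
54 [232.16666667 173.12962963] [[435.23733539 273.03853742   8.        ]]
long 143 [251.23076923 196.90909091] [[475.42461594 141.61704417   8.        ]]
```

```bash
python3 -m inch '2 -1 -15 0 0 0; 2 -1 -30 0 0 0; 2 -1 -45 0 0 0; 2 -1 -54 0 0 0; 2 -1 -58 0 0 0; 2 -1 -60 0 0 0; 2 -1 -60 0 0 0' && python3 -m inch '0 0 0 0 0 0; 0 0 0 0 0 0; 0 0 0 0 0 0; 0 0 0 0 0 0; 0 0 0 0 0 0; 0 0 0 0 0 0' -1 30; python3 look.py side s17 190 310 120 220 6
```

```text
time: 28.7
tcp_pos: [0.4352, 0.2715, 0.0053]
orientation: [[0.003, 0.628, 0.778], [0.002, 0.778, -0.628], [-1.0, 0.003, 0.001]]
ft_force: [0.3, 0.1, 0.2]
opening: 0.03
time: 29.3
tcp_pos: [0.4358, 0.2718, 0.0059]
orientation: [[0.004, 0.628, 0.778], [0.003, 0.778, -0.628], [-1.0, 0.005, 0.001]]
ft_force: [0.6, 0.3, 5.7]
opening: 0.0108
[435.8 271.8   5.9] 0.0107 [-0.2 -0.2  6.2] 29.35
```

View pics/s17.png

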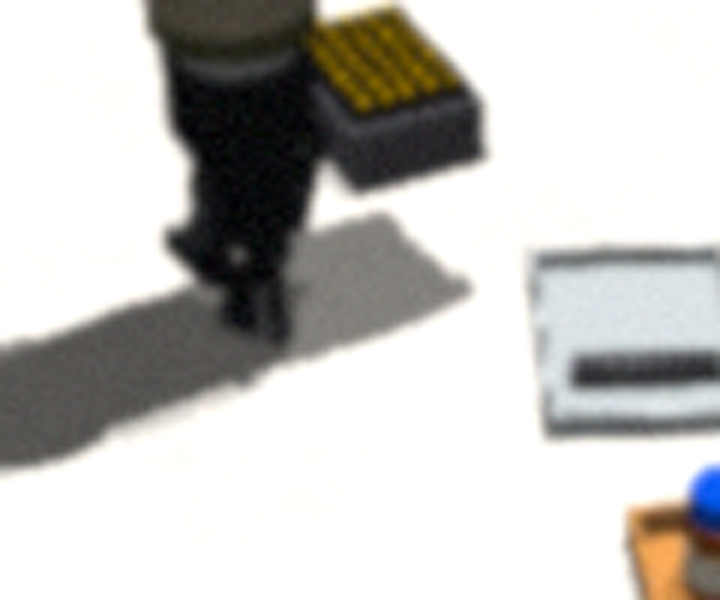

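```bash
python3 -m inch '0 0 8 0 0 0; 0 0 25 0 0 0; 0 0 45 0 0 0; 25 -3 65 0 0 5; 60 -8 70 0 0 10; 95 -12 70 0 0 15; 130 -16 65 0 0 20; 165 -20 60 0 0 25; 190 -23 50 0 0 30; 202 -25 40 0 0 30' && python3 -m inch '0 0 0 0 0 0; 0 0 0 0 0 0'; python3 look.py side s18 230 350 120 220 6
```

```text
time: 30.35
tcp_pos: [0.64, 0.2453, 0.0458]
orientation: [[0.003, 0.154, 0.988], [0.004, 0.988, -0.154], [-1.0, 0.004, 0.002]]
ft_force: [-0.0, 0.4, -0.6]
opening: 0.0114
time: 30.55
tcp_pos: [0.6396, 0.2449, 0.0457]
orientation: [[0.002, 0.154, 0.988], [0.003, 0.988, -0.154], [-1.0, 0.003, 0.001]]
ft_force: [-0.1, 0.2, -0.5]
opening: 0.0108
[639.5 245.5  46.2] 0.0108 [-0.2 -0.4 -0.7] 30.6
```

View pics/s18.png

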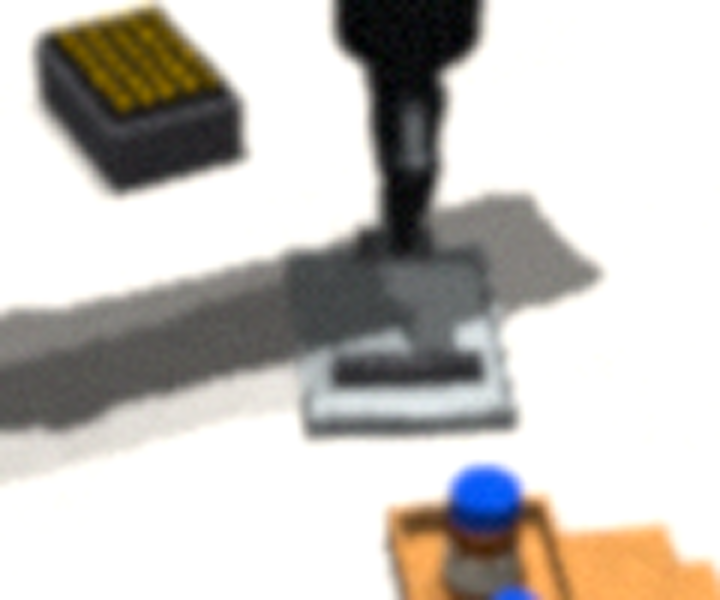

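The short strip at crop (400,243) hangs level over the free part of the tray, clear of the long strip at (405,368). I lower it.

```bash
python3 -m inch '0 0 -10 0 0 0; 0 0 -20 0 0 0; 0 0 -28 0 0 0; 0 0 -32 0 0 0; 0 0 -34 0 0 0; 0 0 -35 0 0 0; 0 0 -36 0 0 0; 0 0 -37 0 0 0; 0 0 -38 0 0 0; 0 0 -38 0 0 0'
```

```text
time: 31.6
tcp_pos: [0.6398, 0.2456, 0.0091]
orientation: [[0.003, 0.154, 0.988], [0.004, 0.988, -0.154], [-1.0, 0.005, 0.002]]
ft_force: [-2.8, -0.8, 4.7]
opening: 0.0109
```

```bash
python3 -m inch '0 0 0 0 0 0; 0 0 0 0 0 0; 0 0 0 0 0 0; 0 0 0 0 0 0' -0.42 && python3 -m inch '0 0 10 0 0 0; 0 0 30 0 0 0; 0 0 60 0 0 0; 0 0 100 0 0 0; -20 15 140 0 0 0; -50 45 165 0 0 0; -85 75 180 0 0 0; -120 105 190 0 0 0; -160 135 200 0 0 0; -200 160 200 0 0 0' - && python3 -m inch '-25 25 0 0 0 0; -55 50 0 0 0 0; -90 75 0 0 0 0; -125 100 0 0 0 0; -160 125 0 0 0 0; -185 145 0 0 0 0; -185 145 0 0 0 0'; python3 look.py top tf 180 400 130 250 3; python3 look.py side sf 220 380 110 310 3; cp last_top.npz tf.npz
```

```text
time: 32.0
tcp_pos: [0.6397, 0.2456, 0.0089]
orientation: [[0.003, 0.154, 0.988], [0.004, 0.988, -0.154], [-1.0, 0.004, 0.002]]
ft_force: [1.1, 0.2, -0.2]
opening: 0.0246
time: 33.0
tcp_pos: [0.4387, 0.4073, 0.2114]
orientation: [[0.005, 0.154, 0.988], [0.007, 0.988, -0.154], [-1.0, 0.008, 0.004]]
ft_force: [1.3, 0.6, -0.0]
opening: 0.0243
time: 33.7
tcp_pos: [0.2474, 0.5558, 0.2118]
orientation: [[0.003, 0.145, 0.989], [0.009, 0.989, -0.145], [-1.0, 0.009, 0.001]]
ft_force: [-0.0, -0.2, 0.2]
opening: 0.0251
[250.7 553.9 211.8] 0.025 [ 0.4 -1.2 -0.3] 33.75
[253.2 552.6 211.9] 0.0246 [ 0.4  0.4 -1.4] 33.8
```

View pics/tf.png

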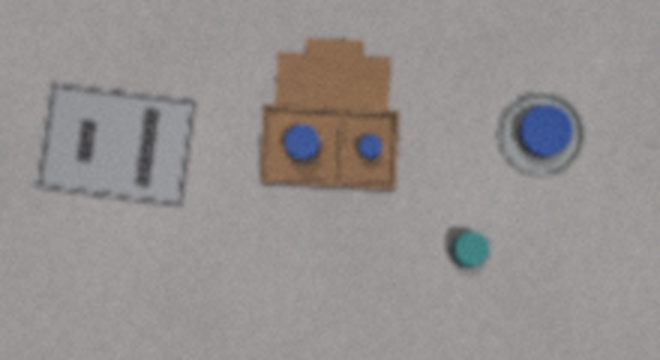

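View pics/sf.png

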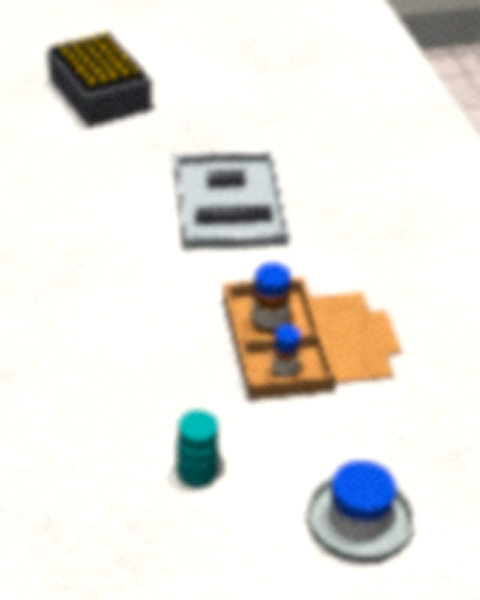

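The final views show the strips flat and separate in the tray at top crop (87,141) and (147,148). The vials are in their bays at (302,143) and (370,147), and the jar is in the dish at (545,131). I make one last numeric check.

```bash
python3 - <<'E'
from meas import *
caps('top',np.load('tf.npz')['im'],[.049,.054,.066])
im=np.load('tf.npz')['im']; g=cv2.cvtColor(im,cv2.COLOR_BGR2GRAY); m=np.zeros_like(g,bool); m[164:190,202:236]=1
for A,c,l in comps((g<80)&m,15):
    v,u=np.nonzero(l); r=cv2.minAreaRect((onplane('top',np.c_[u,v],.019)[:,:2]*1000).astype('f4')); print('strip',A,r)
P=cloud('top',np.load('tf.npz')['d'])*1000
for A,c,l in comps((g<80)&m,15): print('z med',np.median(P[l][:,2]))
a=np.load('top0.npz')['im'].astype(int)
for n,(u0,u1,v0,v1) in dict(tip=(112,168,190,235),timer=(415,455,190,225),teal=(328,346,205,221)).items():
    print(n,np.abs(cv2.blur((a-im.astype(int))[v0:v1,u0:u1].astype('f4'),(3,3))).max())
E
python3 -c "
from workcell import ctrl
print(ctrl.close_job())"
```

```text
top blue 198 [361.5 173.1] [(0.049, array([ 630.2, -222.3])), (0.054, array([ 629.5, -221.5])), (0.066, array([ 628. , -219.7]))]
top blue 76 [280.3 177. ] [(0.049, array([624.7,  22.2])), (0.054, array([624.1,  22. ])), (0.066, array([622.6,  21.8]))]
top blue 27 [302.9 178.4] [(0.049, array([618.6, -45.9])), (0.054, array([618. , -45.8])), (0.066, array([616.5, -45.5]))]
strip 132 ((630.7510375976562, 181.82467651367188), (17.453014373779297, 73.54801940917969), 80.47891235351562)
strip 79 ((635.57861328125, 244.70584106445312), (17.526416778564453, 41.952308654785156), 81.04399108886719)
z med 18.565946070144307
z med 19.292710210050625
tip 3.4444444
timer 2.6666667
teal 2.0
the job is handed in; nothing more can be done
None
```

I did the whole clear-up in the order asked and handed it in at about 34 s of the 128 s. No verdict was reported.

- **Placing:** the small vial went into the narrow bay, then the large vial into the wide bay, the jar into the dish, the long strip and last the short strip into the tray. Each was lowered until the force reading showed light contact (10 N or less), then released.
- **Vials and jar:** the top camera shows both vials within about 2 mm of their bay centres, and the jar within about 1 mm of the dish centre. All three look upright in both views.
- **Strips:** they lie parallel in the tray about 63 mm apart. Their tops read about 19 mm, which matches lying flat on the tray floor.
- **Left alone:** the tip box, timer and turquoise look-alike are unchanged between the first and last top pictures.

One check disagreed slightly. The side camera put the dish centre about 4 mm further toward -y than the top camera did. I placed the jar mainly by the top camera, nudged 1 mm toward the side camera's figure.

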